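Lock a bearing housing in a bench fixture with a tapped wedge

ROBOT

A 6-joint arm with a two-finger parallel gripper is mounted at the origin on the work surface. World frame = base frame: x ahead of the robot, y to its left, z up, the work surface at z = 0. Lengths are in m, angles in rad, forces in N, time in s.
With the tool pointing down it reaches from about 0.3 to 0.875 m from the base axis. Payload 6.4 kg.
Tool frame: the origin (TCP) lies at the centre of the arm's flange, where the gripper is bolted on; the fingertips stand 173 mm ahead of it and the grasp point (between the pads) lies 155 mm ahead of it (ctrl.pinch_z is the distance from the TCP to the grasp point, in m); z points along the fingers, y is the direction in which the jaws open and shut (so a half turn about z gives the same grasp; the last joint's range is limited). The gripper opens to 85 mm and grips with 20 to 120 N. Pads are 22 mm wide; open, the fingers measure 114 mm over their backs; the gripper's body (76 mm by 85 mm) begins 54 mm behind the grasp point. The pads swing forward as they close: fully open they stand 13 mm farther back than shut.
Start: joints at [-1.42, 0.181, 1.607, -0, 1.354, -0.206], TCP at [0.201, -0.539, 0.405] pointing down, gripper open.
Joint ranges: [-2.99, 2.99], [-0.89, 2.07], [0.3, 2.58], [-1.14, 4.28], [0, 2.63], [-3.12, 3.12]. Speed limits (rad/s): [2.57, 2.57, 3.01, 3.14, 3.14, 3.14].

INTERFACE

Orientations are given as a unit quaternion [w, x, y, z].
In Python, from bench import ctrl gives the robot as it stands.
- The arm moves only by the tool drive_tool, never from a script. Its argument "commands" is a list that holds one entry, the list of rows, each a list of 7 numbers: the shift along the tool's x, y, z in units of 50 mm (1.0 is 50 mm), then the turn, a rotation vector about the tool's x, y, z in units of 8 degrees (1.0 is 8 degrees), then the closure in counts, from 0 (fully open) to 255 (shut). A call has 1 to 10 rows; each row shifts and turns the commanded pose from where the row before left it, along the tool's axes as they then stand; what a row does not reach is not made up. A row lasts 1/10 s, in which the tool goes at most 50 mm and 8.59 degrees, less where a joint would pass 70% of its speed; a pose out of reach is approached as far as the arm can. A call is refused whole if a number of a shift passes 1 or a number of a turn 1, either way. A call with a gripper value outside its range is refused whole. The fingers move at their own pace and stop on an object; the grip force is fixed at half the most. Time passes only in rows, so rows that do not move let the fingers close. It gives the time, the measured TCP pose, the force and the opening at its end, in the units of the state.
- ctrl.get_obs(): the state, without advancing time (a new reading comes with each control period).
- ctrl.camera(name): name is "scene" or "side" or "wrist"; returns a dict with "pixels" (480x640x3 uint8, red, green, blue), "depth" (480x640 float32, m along the optical axis (not along the pixel's ray), 0 where there is no reading), "intrinsics" (3x3 intrinsics, pixels), "R" (3x3) and "t" (3): a world point X has camera coordinates R X + t; the wrist camera has in their place "tool_from_camera" (4x4, takes a point from camera to tool coordinates, whose origin is the TCP and whose axes are the flange's). Camera axes: x right, y down, z forward; pixel columns grow to the right and rows downward; lengths in m; the calibration is good to about 2 mm. A picture is of the moment at which its call begins: read the wrist's pose just before it.
- ctrl.hand_in(): hands the job in, once; it reports no verdict.
The state is a dict: "time_s": time; "q": joint angles; "dq": joint speeds; "joint_efforts": joint torques, N m; "eef_pos": TCP position; "eef_rot": TCP orientation; "wrist_force": force on the tool from outside, world axes, zero at the start; "torque": the same for the moment, N m; "opening": opening from 0.0 (shut) to 1.0 (fully open).
Only numpy, scipy, OpenCV 4.12 (cv2) and the standard library are available. Lean on these libraries where they do the work, as an engineer would, in place of code of your own. Each camera call takes 0.05 s, during which the arm holds its last target. There are 200 camera calls.

TASK

Clamp the housing in the bench fixture: pull the wedge out of the pigeonhole rack by its thin end, lay it down on the bench, take it again by its thick head, start its thin end in the slot beside the housing and let go of it there. Then tap it in with the tapping block, not with the fingers, until it locks the housing tight against the sprung pad, firmly but without ramming it (a push of about 11 N is right). Leave the wedge in place, set the tapping block back down on the bench, and leave the other things alone.

Things in the scene. Friction and masses are not known exactly. Their poses are not given: they have to be found in the camera images.
- fixture: Fixed wedge fixture on a plywood board 12 mm thick, x -90 to 110, y -200 to 90 mm. Origin: bench surface, under the middle of the slot. The wedge is driven to +y. On the slot's -x side a wooden rail, 40 mm high above the board, its face slanting from (x -25.7, y -50) to (-13.4, +50) mm; on the +x side the housing, kept from travelling by an end stop at y 50 mm (x 10 to 42).
- slot_mouth (a point): Middle of the slot's mouth on the board's upper face (12 mm above the bench), at fixture x -12.9, y -50 mm; axes as the fixture's.
- housing: Aluminium block 46 (x) x 100 (y) x 36 mm with a low round boss, 0.3 to 0.6 kg, loose on the board; its -x face is a wall of the slot. Origin: centre of its underside. Some mm beyond its +x face is a black pad, sprung 8 N per mm with 5 mm travel, on a dark steel fence 40 mm high; the fence is adjustable: the pad's face is anywhere from fixture x 43.5 to 48.5 mm and not reported.
- wedge: Pale hardwood wedge 170 (y) x 32 mm high, about 0.13 kg, thin end +y. Lies with the thick end in one of the rack's holes, the last 40 to 50 mm of the thin end sticking out. Origin: underside, mid length. Straight face at x +13 mm (goes against the housing); the other tapers: 14 mm thick at the thin end (y 85), 31.2 mm at y -55 (0.123 per mm); parallel head from y -55 to -85 mm.
- wedge_tip (a point): Middle of the wedge's thin end face (wedge x +6, y +85 mm, 16 mm up). The wedge first bears on both sides with its tip 75 to 115 mm past the mouth, depending on the fence; from there the clamping force grows by about 1 N per mm of travel.
- wedge_head (a point): Middle of the wedge's thick end face, where it is tapped (wedge x -2.6, y -85 mm, 16 mm up). Waxed wood, friction about 0.35: a slow push of 11 N along the slot leaves the wedge clamped with about 11 N (two or three strokes let it lie flush), and it does not slip back by itself. Before it bears, pushing it takes 1 to 3 N.
- tapper: Tapping block: dark hardwood block 40 (x) x 100 (y) x 44 mm high with a steel face on its +y end, about 0.25 kg, lying loose on the bench. Origin: centre of its underside.
- rack: Plywood pigeonhole rack fixed on the bench, 194 wide (x), 143 deep, 60 mm high, with three holes side by side (62 mm apart) open to its +y side. Origin: on the bench, below the middle of the front (+y) edge. Roof 48 mm above the bench, no floor.
- batten: Straight pale wooden bar 22 x 160 x 30 mm in another pigeonhole; a bystander. Origin: centre of the underside.
- strip: Flat pale wooden strip 30 x 165 x 16 mm in another pigeonhole; a bystander. Origin: centre of the underside.
- mug: White mug, 80 mm across, 95 mm high; a bystander.
- jar: Glass jar with a steel lid, 68 mm across, 85 mm high; a bystander.
- driver: Screwdriver lying on the bench; a bystander.
- square: Try square lying on the bench; a bystander.
- tape: Grey tape measure, 62 mm high; a bystander.
- can: Grey spray can, 170 mm high; a bystander.
Things that resemble listed ones, but are neither listed nor needed, are in the scene too. Leave any orange or pink look-alike of the rack alone.

How it is judged:
On the way, in this order (a step that is already met when the one before it is completed fails the run):
1. the wedge lies flat on the bench, clear of the rack, let go (y of wedge_head in the frame of rack above 0.005 m and height (world z) of wedge below 0.005 m and contact force between the fingers and wedge below 0.1 N and angle between wedge's own z axis and vertical below 0.08 rad and linear speed of wedge below 0.02 m/s), for 0.2 s.
2. the wedge is started at least 30 mm into the slot, not yet tight, and let go (y of wedge_tip in the frame of slot_mouth above 0.03 m and x of wedge_tip in the frame of slot_mouth between -0.014 and 0.014 m and angle between the y axis of wedge and the y axis of fixture, either way round below 0.12 rad and height (world z) of wedge between 0.008 and 0.018 m and angle between wedge's own z axis and vertical below 0.08 rad and contact force between each of the fingers, tapper and wedge below 0.1 N and contact force between wedge and housing below 4 N and linear speed of wedge below 0.02 m/s), for 0.2 s.
3. the tapping block drives the wedge tight, with no finger on the wedge (contact force between tapper and wedge above 2 N and contact force between wedge and housing above 5 N and contact force between the fingers and wedge below 0.1 N), for 0.02 s.
At the end, for the whole second after the job is handed in: The wedge lies flat in the slot, within 0.12 rad of its line, tip over 60 mm past the mouth, pressing the housing with 5 to 24 N by itself; the housing lies flat on the board; the tapping block lies flat on the bench, off the board and clear of the wedge; all released and at rest (y of wedge_tip in the frame of slot_mouth above 0.06 m and x of wedge_tip in the frame of slot_mouth between -0.014 and 0.014 m and angle between the y axis of wedge and the y axis of fixture, either way round below 0.12 rad and height (world z) of wedge between 0.008 and 0.018 m and angle between each of wedge, housing, tapper's own z axis and vertical below 0.08 rad and contact force between wedge and housing between 5 and 24 N and contact force between each of the fingers, tapper and wedge below 0.1 N and linear speed of wedge below 0.01 m/s and height (world z) of housing between 0.008 and 0.018 m and linear speed of each of housing, tapper below 0.02 m/s and height (world z) of tapper between -0.004 and 0.006 m and contact force between the fingers and tapper below 0.1 N); the robot touches nothing.
It fails at once if the wedge is driven tight with the fingers on it (contact force between the fingers and wedge above 1 N and contact force between wedge and housing above 8 N).
It fails at once if a bystander is moved by more than 40 mm (distance of any of batten, strip, mug, jar, driver, square, tape, can from where it was at the start of the episode above 0.04 m).
It also fails if it takes over 72 s, if anything falls off the work surface, if the arm or the gripper's body presses on something with over 40 N, if the wrist force passes 120 N, or if a joint passes its speed limit or range.

## Working session

There is one attempt and no reset: what is moved stays moved. The work goes in short steps, Python scripts to look and compute and a tool call to move; the robot and the scene stay as the last step left them, time stands still between calls to the robot, and variables do not carry over. Pictures are saved under pics/ and viewed, about 8 in all and at most 12, crops included, and the job is handed in when it is done.

Besides the shell and the picture viewer there is one more tool, called after "Emit:" in YAML: its name, and indented under it one key for each argument. drive_tool: Moves the arm, as the interface text tells. Its arguments: {"type":"object","properties":{"commands":{"type":"array","items":{"type":"array","items":{"type":"array","items":{"type":"number"}}}}},"required":["commands"]}

```bash
mkdir -p pics
cat > h.py <<'E'
from bench import ctrl
import numpy as np, cv2
from scipy.spatial.transform import Rotation as Ro
def rot(q): return Ro.from_quat([q[1],q[2],q[3],q[0]]).as_matrix()
def snap(name,f):
    o=ctrl.get_obs(); c=ctrl.camera(name)
    if name=='wrist':
        T=np.eye(4);T[:3,:3]=rot(o['eef_rot']);T[:3,3]=o['eef_pos'];M=T@np.array(c['tool_from_camera'])
    else:
        M=np.eye(4);M[:3,:3]=np.array(c['R']).T;M[:3,3]=-M[:3,:3]@np.array(c['t'])
    np.savez(f'pics/{f}.npz',p=c['pixels'],d=c['depth'],K=c['intrinsics'],M=M)
    cv2.imwrite(f'pics/{f}.png',c['pixels'][:,:,::-1]);return load(f)
def load(f): return np.load(f'pics/{f}.npz')
def pt(s,u,v,z=None):
    """world point at pixel; by depth, or on plane z"""
    r=np.linalg.inv(s['K'])@[u,v,1]; M=s['M']
    if z is None: return M[:3,:3]@(r*s['d'][int(round(v)),int(round(u))])+M[:3,3]
    w=M[:3,:3]@r; return M[:3,3]+w*(z-M[2,3])/w[2]
def cloud(s):
    v,u=np.mgrid[:480,:640]; r=np.stack([u,v,np.ones_like(u)],-1)@np.linalg.inv(s['K']).T*s['d'][...,None]
    return r@s['M'][:3,:3].T+s['M'][:3,3]
def crop(f,u0,v0,u1,v1,k,out):
    im=cv2.imread(f'pics/{f}.png')[v0:v1,u0:u1]; cv2.imwrite(f'pics/{out}.png',cv2.resize(im,None,fx=k,fy=k,interpolation=cv2.INTER_CUBIC))
def tool(dw,q): return rot(q).T@np.array(dw)/0.05
E
python3 - <<'E'
from h import *
o=ctrl.get_obs();print(o)
for n in('scene','side'):
    s=snap(n,n+'0');print(s['M'].round(3).tolist(),s['K'][0,0])
E
```

```text
{'time_s': 0.0, 'q': array([-1.42031033e+00,  1.81507485e-01,  1.60796390e+00, -3.73233609e-06,
        1.35382562e+00, -2.06300693e-01]), 'dq': array([ 0.00095187, -0.00027034, -0.00035026, -0.00185573, -0.0015198 ,
       -0.00151717]), 'joint_efforts': array([-1.64126810e-03, -4.44875479e+01, -3.51338053e+01, -4.38600982e-04,
        9.05655732e-03, -2.30514172e-05]), 'eef_pos': array([ 0.20080519, -0.53853398,  0.40382409]), 'eef_rot': array([-8.51895792e-04,  9.84129632e-01,  1.77448980e-01,  2.19575436e-05]), 'wrist_force': array([-0.37087843, -0.13034836, -0.49871972]), 'torque': array([-0.04508917, -0.02928762, -0.02061852]), 'opening': 0.9977916461062406}
[[-0.666, 0.637, -0.388, 0.966], [0.746, 0.57, -0.345, 0.332], [0.001, -0.519, -0.855, 0.964], [0.0, 0.0, 0.0, 1.0]] 438.41263472678065
[[0.738, -0.319, 0.595, -0.429], [-0.675, -0.367, 0.64, -1.055], [0.014, -0.874, -0.486, 0.826], [0.0, 0.0, 0.0, 1.0]] 520.5484357171831
```

View pics/scene0.png

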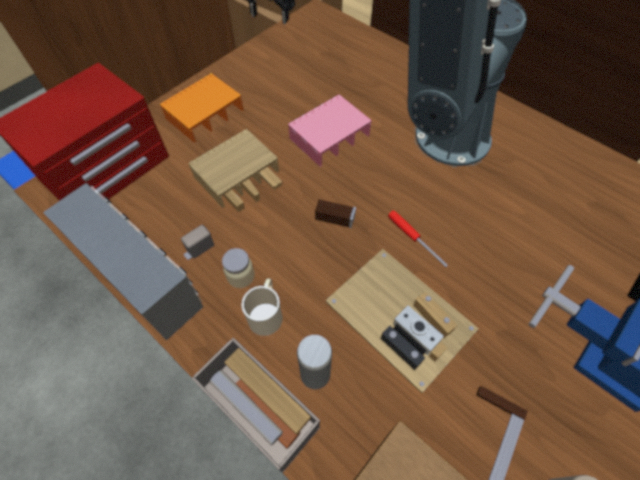

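Scene view: the plywood rack is at (235,165), with orange and pink look-alikes at (200,103) and (330,127). The tapper is at (335,213), the fixture board at (403,315). Three pale ends stick out of the rack at (232,198), (252,190) and (272,180).

Run:
```python
import cv2,numpy as np
a=cv2.imread('pics/scene0.png')
f=lambda u0,v0,u1,v1,k:cv2.resize(a[v0:v1,u0:u1],None,fx=k,fy=k,interpolation=cv2.INTER_CUBIC)
A=f(185,125,285,215,4);B=f(320,245,480,390,4)[:580]
A=np.vstack([A,f(310,190,365,235,4)]);c=np.zeros((580,400+640,3),np.uint8);c[:A.shape[0],:A.shape[1]]=A[:580];c=c
B=cv2.resize(B,(400,362));c[:362,400:800]=B
cv2.imwrite('pics/c1.png',c[:,:800])
```

```text
Traceback (most recent call last):
ValueError: all the input array dimensions except for the concatenation axis must match exactly, but along dimension 1, the array at index 0 has size 400 and the array at index 1 has size 220
```

View pics/side0.png

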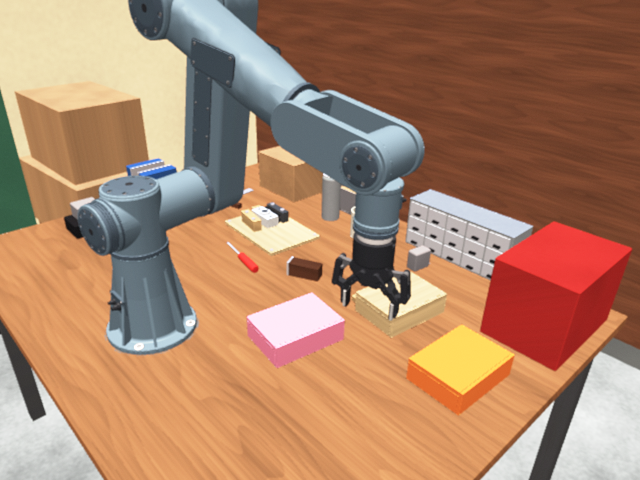

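The side view shows the rack under the gripper at (400,300), the tapper at (303,268) and the fixture at (272,228); it adds nothing on the wedge. Next I'll make the crop properly and take a wrist picture.

Run:
```python
from h import *
a=cv2.imread('pics/scene0.png')
f=lambda u0,v0,u1,v1,k:cv2.resize(a[v0:v1,u0:u1],None,fx=k,fy=k,interpolation=cv2.INTER_CUBIC)
c=np.zeros((400,800,3),np.uint8);c[:360,:400]=f(185,125,285,215,4);c[:,400:]=cv2.resize(f(320,240,480,400,4),(400,400))
w=snap('wrist','w0');print(w['M'].round(3).tolist(),w['K'][0,0])
s=load('scene0')
for n,(u,v) in dict(st1=(232,198),st2=(252,190),st3=(272,180),tap=(333,210),tapend=(352,215),hous=(418,328),rackcorner=(245,133),orange=(200,95),driver=(405,227)).items(): print(n,pt(s,u,v).round(3))
cv2.imwrite('pics/c1.png',c)
```

```text
[[0.351, -0.894, -0.279, 0.273], [-0.936, -0.335, -0.103, -0.511], [-0.002, 0.298, -0.955, 0.373], [0.0, 0.0, 0.0, 1.0]] 372.167062529237
st1 [ 0.606 -0.304  0.03 ]
st2 [ 0.553 -0.282  0.033]
st3 [ 0.484 -0.278  0.014]
tap [ 0.465 -0.073  0.044]
tapend [ 0.445 -0.027  0.045]
hous [0.583 0.272 0.056]
rackcorner [ 0.439 -0.426  0.06 ]
orange [ 0.421 -0.643  0.059]
driver [0.371 0.089 0.023]
```

View pics/c1.png

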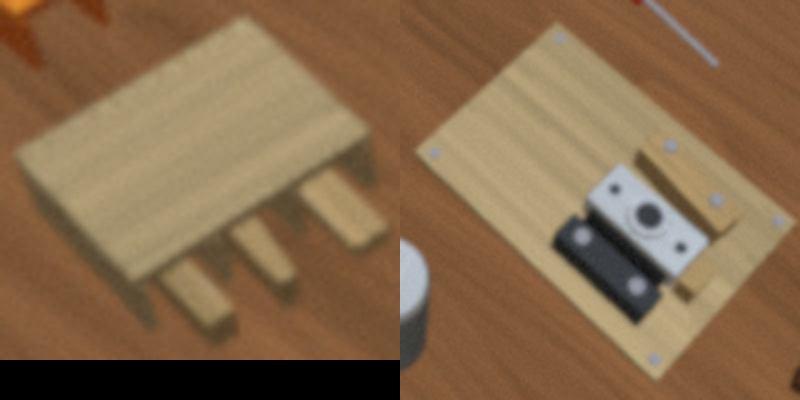

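View pics/w0.png

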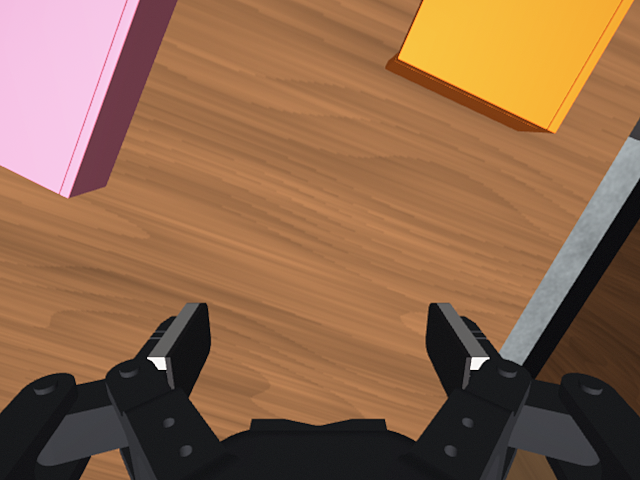

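Run:
```python
from h import *
s=load('scene0');P=cloud(s)
def box(u0,v0,u1,v1,z0,z1,n):
    q=P[v0:v1,u0:u1].reshape(-1,3);q=q[(q[:,2]>z0)&(q[:,2]<z1)]
    r=cv2.minAreaRect((q[:,:2]*1000).astype(np.float32));print(n,len(q),[np.round(x,1) for x in r],cv2.boxPoints(r).round(0).tolist())
box(188,128,280,200,.054,.066,'rack')
box(312,196,358,228,.038,.05,'tapper')
box(325,245,480,390,.006,.018,'board')
box(390,300,446,352,.045,.052,'housing')
box(222,186,246,206,.024,.036,'st1')
box(243,180,262,200,.024,.036,'st2')
box(258,170,284,190,.010,.02,'st3')
```

```text
rack 2993 [array([ 520.7, -432.5]), array([259.7, 196.5]), np.float64(82.5)] [[406.0, -549.0], [601.0, -574.0], [635.0, -317.0], [440.0, -291.0]]
tapper 526 [array([457.3, -72.6]), array([42.5, 99.6]), np.float64(27.2)] [[416.0, -38.0], [461.0, -127.0], [499.0, -107.0], [453.0, -19.0]]
board 7374 [array([546.4, 221.7]), array([357.5, 370.4]), np.float64(40.8)] [[290.0, 245.0], [532.0, -35.0], [803.0, 198.0], [561.0, 479.0]]
housing 1262 [array([574.5, 266.5]), array([120.8, 122.2]), np.float64(38.2)] [[489.0, 277.0], [565.0, 181.0], [660.0, 256.0], [584.0, 352.0]]
st1 175 [array([ 596.9, -309.2]), array([67.1, 55.8]), np.float64(42.0)] [[553.0, -311.0], [591.0, -352.0], [640.0, -307.0], [603.0, -266.0]]
st2 134 [array([ 547.9, -291.6]), array([60.1, 19.7]), np.float64(78.6)] [[532.0, -319.0], [552.0, -323.0], [564.0, -264.0], [544.0, -260.0]]
st3 225 [array([ 481.4, -288.7]), array([46.6, 72.8]), np.float64(16.4)] [[449.0, -260.0], [469.0, -330.0], [514.0, -317.0], [493.0, -247.0]]
```

```bash
cat >> h.py <<'E'
def psi(o=None):
    o=o or ctrl.get_obs(); x=rot(o['eef_rot'])[:,0]; return np.degrees(np.arctan2(x[1],x[0]))
def plan(pos,yaw,n,g,o=None):
    """rows from the present pose to a pinch point pos (world), tool down, tool x at yaw deg"""
    o=o or ctrl.get_obs(); R=rot(o['eef_rot']); p=np.array(o['eef_pos']); a=np.radians(yaw)
    Rt=np.array([[np.cos(a),np.sin(a),0],[np.sin(a),-np.cos(a),0],[0,0,-1]]); q=np.array(pos)+[0,0,ctrl.pinch_z]
    rows=[]
    for i in range(n):
        w=Ro.from_matrix(R.T@Rt).as_rotvec()/(n-i)
        r=np.r_[R.T@((q-p)/(n-i))/.05,np.degrees(w)/8].round(2)
        rows.append(r.tolist()+[g]); p=p+R@r[:3]*.05; R=R@Ro.from_rotvec(np.radians(r[3:]*8)).as_matrix()
    print(str(rows).replace(' ',''), 'end',(p-[0,0,ctrl.pinch_z]).round(4))
def pose(o=None):
    o=o or ctrl.get_obs();R=rot(o['eef_rot'])
    print('t',round(o['time_s'],2),'pinch',(o['eef_pos']+R[:,2]*ctrl.pinch_z).round(4),'yaw',round(psi(o),2),'open',round(o['opening'],3),'F',np.round(o['wrist_force'],1))
E
python3 - <<'E'
from h import *
s=load('scene0')
C={n:pt(s,u,v,.012) for n,(u,v) in dict(A=(383,250),B=(326,300),C=(478,328),D=(423,391)).items()}
for k in C: print(k,C[k].round(3))
for a,b in('AC','BD'): d=C[b]-C[a];print(np.linalg.norm(d).round(3),np.degrees(np.arctan2(d[1],d[0])).round(1))
print('jar',pt(s,237,256).round(3),'tape',pt(s,197,235).round(3),'mug',pt(s,262,297).round(3))
plan([.56,-.26,.25],82.5,10,130)
E
```

```text
A [0.456 0.086 0.012]
B [0.652 0.068 0.012]
C [0.474 0.37  0.012]
D [0.671 0.356 0.012]
0.285 86.3
0.289 86.3
jar [ 0.731 -0.134  0.087] tape [ 0.75  -0.261  0.065] mug [ 0.753 -0.038  0.039]
[[0.87,-0.27,-0.0,-0.0,-0.0,-0.78,130],[0.89,-0.18,-0.0,-0.0,-0.0,-0.78,130],[0.91,-0.08,-0.0,-0.0,-0.0,-0.77,130],[0.91,0.02,-0.0,-0.0,-0.0,-0.78,130],[0.9,0.12,-0.0,-0.0,-0.0,-0.77,130],[0.88,0.22,-0.0,-0.0,-0.0,-0.78,130],[0.85,0.31,-0.0,-0.0,-0.0,-0.77,130],[0.82,0.4,-0.0,-0.0,-0.0,-0.78,130],[0.77,0.49,-0.0,-0.0,-0.0,-0.77,130],[0.71,0.56,-0.01,-0.0,-0.01,-0.78,130]] end [ 0.56   -0.26    0.2501]
```

Emit:
drive_tool:
  commands:
    - [[0.87,-0.27,0,0,0,-0.78,130],[0.89,-0.18,0,0,0,-0.78,130],[0.91,-0.08,0,0,0,-0.77,130],[0.91,0.02,0,0,0,-0.78,130],[0.9,0.12,0,0,0,-0.77,130],[0.88,0.22,0,0,0,-0.78,130],[0.85,0.31,0,0,0,-0.77,130],[0.82,0.4,0,0,0,-0.78,130],[0.77,0.49,0,0,0,-0.77,130],[0.71,0.56,0,0,0,-0.78,130]]

```text
time_s: 1.15
eef_pos: [0.5613, -0.2587, 0.4044]
eef_rot: [-0.0, 0.75, 0.661, -0.0]
wrist_force: [0.5, -0.4, 0.7]
opening: 0.488
```

Run:
```python
from h import *
pose(); s=snap('wrist','w1'); pose()
```

```text
t 1.15 pinch [ 0.5613 -0.2586  0.2497] yaw 82.79 open 0.488 F [ 0.5 -0.4  0.7]
t 1.2 pinch [ 0.5656 -0.2539  0.2498] yaw 83.33 open 0.493 F [-1.5  4.2  0.3]
```

View pics/w1.png

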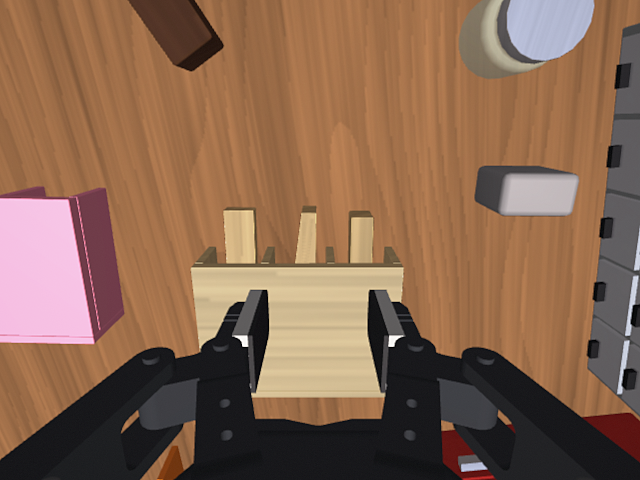

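The wrist view shows three ends: left, flat and wide (240,235), the strip; right, parallel (361,237), the batten; middle (307,235), tapering from 20 px at the root to 14 px at the tip with its straight right face. The middle one is the wedge; this view confirms it.

Run:
```python
from h import *
snap('wrist','x');pose(); s=snap('wrist','w2'); pose()
P=cloud(s); m=(P[...,2]>.024)&(P[...,2]<.037)
v,u=np.mgrid[:480,:640]
ct=None
n,l,st,c=cv2.connectedComponentsWithStats(m.astype(np.uint8))
for i in range(1,n):
    if st[i,4]>150 and st[i,1]<330:
        q=P[l==i]; print(st[i],np.median(q[:,2]).round(4),(cv2.boxPoints(cv2.minAreaRect((q[:,:2]*1000).astype(np.float32)))).round(1).tolist())
        # edges per row
        rows=np.unique(np.where(l==i)[0])
        for r in rows[2::8]:
            uu=np.where(l[r]==i)[0]; print(r,P[r,uu[0]].round(4),P[r,uu[-1]].round(4))
m=(P[...,2]>.056)&(P[...,2]<.064)
q=P[m];print('roof y front',np.percentile(q[:,1],[98,99.5]))
```

```text
t 1.25 pinch [ 0.5633 -0.256   0.2495] yaw 83.0 open 0.492 F [-0.9 -1.3  0.4]
t 1.3 pinch [ 0.5616 -0.2578  0.2493] yaw 82.78 open 0.486 F [ 0.1 -0.4  0.3]
[176   0  40  72 306] 0.0308 [[460.20001220703125, -125.5], [485.3999938964844, -134.60000610351562], [503.79998779296875, -83.5999984741211], [478.6000061035156, -74.5]]
2 [ 0.4802 -0.0771  0.033 ] [ 0.4786 -0.0745  0.0243]
10 [ 0.4832 -0.0834  0.0342] [ 0.4824 -0.0818  0.0281]
18 [ 0.4861 -0.0896  0.0346] [ 0.4855 -0.0882  0.0291]
26 [ 0.4894 -0.0962  0.0368] [ 0.4879 -0.0933  0.0242]
34 [ 0.4917 -0.1013  0.0313] [ 0.4917 -0.1005  0.0277]
42 [ 0.4943 -0.1086  0.037 ] [ 0.4948 -0.1071  0.0286]
50 [ 0.4875 -0.1133  0.0344] [ 0.4909 -0.112   0.0242]
58 [ 0.4766 -0.1182  0.0353] [ 0.4802 -0.1169  0.0241]
66 [ 0.4673 -0.1232  0.036 ] [ 0.4698 -0.1221  0.025 ]
[463   0  48  82 496] 0.0309 [[694.9000244140625, -111.69999694824219], [714.5999755859375, -174.5], [739.5999755859375, -166.60000610351562], [719.9000244140625, -103.80000305175781]]
2 [ 0.7199 -0.1038  0.0249] [ 0.718  -0.1053  0.0313]
10 [ 0.7133 -0.1089  0.025 ] [ 0.7115 -0
[... 5232 characters left out ...]
 0.5543 -0.2973  0.0294]
256 [ 0.535  -0.3023  0.032 ] [ 0.5524 -0.3044  0.0322]
264 [ 0.5327 -0.3109  0.031 ] [ 0.5513 -0.3129  0.0316]
[ 347  220   24   47 1069] 0.0298 [[585.2000122070312, -321.0], [607.4000244140625, -323.70001220703125], [613.2000122070312, -276.3999938964844], [591.0999755859375, -273.70001220703125]]
222 [ 0.5909 -0.2759  0.0268] [ 0.6116 -0.2777  0.0297]
230 [ 0.5901 -0.2835  0.0281] [ 0.6111 -0.2858  0.0292]
238 [ 0.5893 -0.2916  0.028 ] [ 0.6106 -0.2943  0.0278]
246 [ 0.5884 -0.2991  0.0302] [ 0.6088 -0.3018  0.0294]
254 [ 0.5869 -0.3094  0.0243] [ 0.6081 -0.3101  0.0295]
262 [ 0.586  -0.3172  0.0259] [ 0.6074 -0.3184  0.0296]
roof y front [-0.15518349 -0.12260091]
```

Run:
```python
from h import *
pose();plan([.548,-.280,.024],81.5,8,150)
```

```text
t 1.3 pinch [ 0.5616 -0.2578  0.2493] yaw 82.78 open 0.486 F [ 0.1 -0.4  0.3]
[[-0.06,-0.03,0.56,-0.0,-0.0,0.02,150],[-0.06,-0.03,0.56,-0.0,-0.0,0.02,150],[-0.06,-0.02,0.56,-0.0,-0.0,0.02,150],[-0.06,-0.03,0.57,-0.0,-0.0,0.02,150],[-0.06,-0.02,0.56,-0.0,-0.0,0.02,150],[-0.06,-0.03,0.57,-0.0,-0.0,0.02,150],[-0.06,-0.02,0.56,-0.0,-0.0,0.02,150],[-0.06,-0.03,0.57,-0.0,-0.0,0.02,150]] end [ 0.5479 -0.2801  0.0238]
```

Emit:
drive_tool:
  commands:
    - [[-0.06,-0.03,0.56,0,0,0.02,150],[-0.06,-0.03,0.56,0,0,0.02,150],[-0.06,-0.02,0.56,0,0,0.02,150],[-0.06,-0.03,0.56,0,0,0.02,150],[-0.06,-0.02,0.56,0,0,0.02,150],[-0.06,-0.03,0.56,0,0,0.02,150],[-0.06,-0.02,0.46,0,0,0.02,150],[0,0,0,0,0,0,150],[0,0,0,0,0,0,150]]

```text
time_s: 2.2
eef_pos: [0.5476, -0.2804, 0.2137]
eef_rot: [-0.001, 0.759, 0.651, -0.0]
wrist_force: [-0.2, 1.0, 0.5]
opening: 0.41
```

Run:
```python
from h import *
pose(); s=snap('wrist','w3'); plan([.548,-.280,.024],81.5,2,150)
```

```text
t 2.2 pinch [ 0.5475 -0.2803  0.059 ] yaw 81.31 open 0.41 F [-0.2  1.   0.5]
[[0.01,-0.0,0.36,0.0,0.0,-0.01,150],[0.0,-0.01,0.36,0.01,0.01,-0.01,150]] end [ 0.5479 -0.28    0.0242]
```

View pics/w3.png

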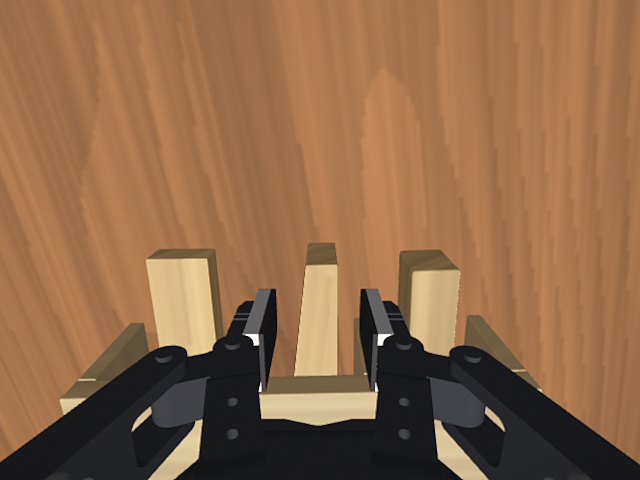

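The wedge's thin end (322,310) lies between the pads at (265,340) and (372,340); the neighbours are clear. I'll lower 35 mm and close.

Emit:
drive_tool:
  commands:
    - [[0,0,0.35,0,0,0,150],[0,0,0.35,0,0,0,150],[0,0,0,0,0,0,220],[0,0,0,0,0,0,255],[0,0,0,0,0,0,255],[0,0,0,0,0,0,255],[0,0,0,0,0,0,255]]

```text
time_s: 2.95
eef_pos: [0.5484, -0.2798, 0.1791]
eef_rot: [0.0, 0.758, 0.652, 0.0]
wrist_force: [0.1, 0.1, -0.7]
opening: 0.181
```

Emit:
drive_tool:
  commands:
    - [[0.1,0,-0.01,0,0,0,255],[0.25,0,0,0,0,0,255],[0.4,0,0,0,0,0,255],[0.4,0,0,0,0,0,255],[0.4,0,0,0,0,0,255],[0.4,0,0,0,0,0,255],[0.4,0,0,0,0,0,255],[0.4,0,0,0,0,0,255],[0.3,0,0,0,0,0,255],[0.15,0,0,0,0,0,255]]

```text
time_s: 3.95
eef_pos: [0.5721, -0.1191, 0.1791]
eef_rot: [-0.0, 0.757, 0.653, -0.0]
wrist_force: [-0.5, -0.1, -1.9]
opening: 0.177
```

Run:
```python
from h import *
pose(); s=snap('wrist','w4'); pose()
```

```text
t 3.95 pinch [ 0.572  -0.119   0.0244] yaw 81.53 open 0.177 F [-0.5 -0.1 -1.9]
t 4.0 pinch [ 0.5722 -0.1188  0.0244] yaw 81.53 open 0.183 F [-0.2  0.8 -1. ]
```

View pics/w4.png

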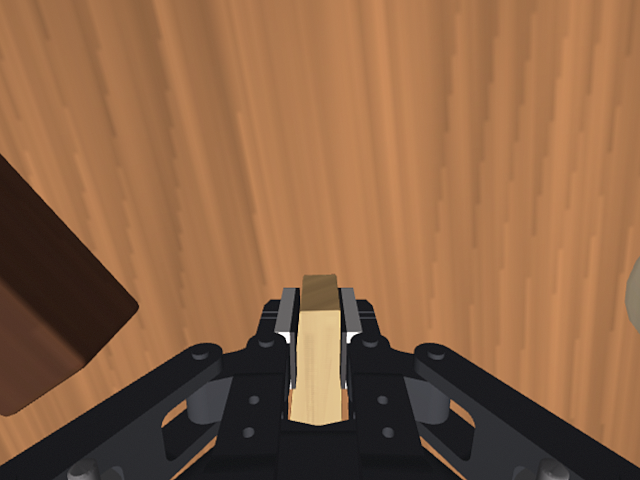

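The wedge is out (tip at (320,280) between the pads), clear of the rack. I'll let go, rise, and go over to the head.

Emit:
drive_tool:
  commands:
    - [[0,0,0,0,0,0,200],[0,0,0,0,0,0,140],[0,0,0,0,0,0,130],[0,0,0,0,0,0,130],[0,0,0,0,0,0,130],[0,0,-0.3,0,0,0,130],[0,0,-0.8,0,0,0,130],[0,0,-0.8,0,0,0,120],[0,0,-0.6,0,0,0,110]]

```text
time_s: 4.9
eef_pos: [0.5726, -0.1218, 0.308]
eef_rot: [0.001, 0.758, 0.652, 0.001]
wrist_force: [0.4, -0.0, 0.3]
opening: 0.568
```

Emit:
drive_tool:
  commands:
    - [[-0.3,-0.02,0,0,0,0,110],[-0.6,-0.03,0,0,0,0,110],[-0.6,-0.03,0,0,0,0,110],[-0.6,-0.03,0,0,0,0,110],[-0.4,-0.03,0,0,0,0,110],[-0.2,-0.02,0,0,0,0,110],[0,0,0,0,0,0,110],[0,0,0,0,0,0,110]]

```text
time_s: 5.7
eef_pos: [0.544, -0.2534, 0.304]
eef_rot: [-0.0, 0.758, 0.652, 0.0]
wrist_force: [0.4, 1.7, -0.7]
opening: 0.564
```

Run:
```python
from h import *
pose(); s=snap('wrist','w5'); P=cloud(s)
m=(P[...,2]>.024)&(P[...,2]<.038)&(P[...,0]>.51)&(P[...,0]<.61)&(P[...,1]<-.05)&(P[...,1]>-.3)
q=P[m];print(len(q))
y=q[:,1]
for a in np.arange(-.28,-.09,.015):
    k=q[(y>a)&(y<a+.004)]
    if len(k)>3: print(round(a+.002,3),np.percentile(k[:,0],[2,98]).round(4),np.median(k[:,2]).round(4))
print('y ext',np.percentile(y,[.2,99.8]))
```

```text
t 5.7 pinch [ 0.5439 -0.2533  0.1493] yaw 81.39 open 0.564 F [ 0.4  1.7 -0.7]
10962
-0.278 [0.5904 0.6097] 0.0297
-0.263 [0.5304 0.5608] 0.0319
-0.248 [0.5324 0.5626] 0.0319
-0.233 [0.5355 0.5644] 0.0319
-0.218 [0.5394 0.5666] 0.032
-0.203 [0.5431 0.5685] 0.032
-0.188 [0.5472 0.5711] 0.0319
-0.173 [0.551 0.573] 0.032
-0.158 [0.555  0.5749] 0.032
-0.143 [0.5587 0.5769] 0.0319
-0.128 [0.5627 0.5789] 0.032
-0.113 [0.5664 0.5805] 0.0319
y ext [-0.29925215 -0.1140033 ]
```

View pics/w5.png

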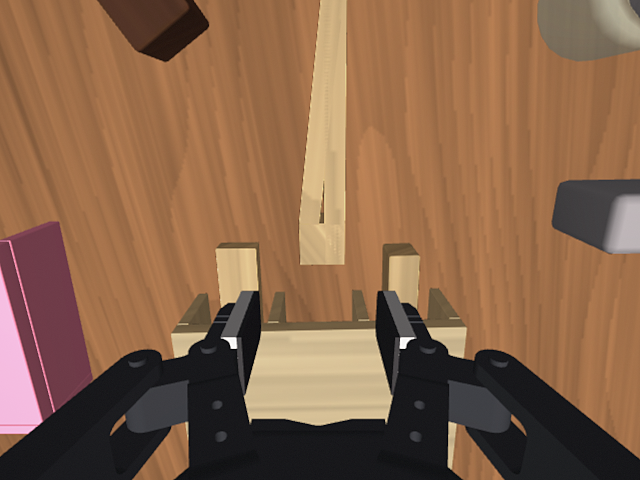

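The wedge lies flat and clear of the rack: head end at (322,258), pads above it. Straight face yaw 82.5°.

Run:
```python
from h import *
pose();plan([.5467,-.254,.024],82.5,5,110)
```

```text
t 5.75 pinch [ 0.5441 -0.2528  0.1493] yaw 81.44 open 0.567 F [-0.  -0.5 -0.5]
[[-0.0,0.01,0.5,-0.0,-0.0,-0.03,110],[-0.0,0.01,0.5,-0.0,-0.0,-0.03,110],[-0.0,0.01,0.5,-0.0,-0.0,-0.02,110],[-0.01,0.01,0.5,-0.0,-0.0,-0.03,110],[-0.01,0.01,0.51,-0.0,-0.0,-0.02,110]] end [ 0.5464 -0.2542  0.0238]
```

Emit:
drive_tool:
  commands:
    - [[0,0.01,0.5,0,0,-0.03,110],[0,0.01,0.5,0,0,-0.03,110],[0,0.01,0.5,0,0,-0.02,110],[-0.01,0.01,0.5,0,0,-0.03,110],[-0.01,0.01,0.51,0,0,-0.02,110],[0,0,0,0,0,0,110],[0,0,0,0,0,0,180],[0,0,0,0,0,0,255],[0,0,0,0,0,0,255],[0,0,0,0,0,0,255]]

```text
time_s: 6.75
eef_pos: [0.5468, -0.2554, 0.1799]
eef_rot: [0.001, 0.752, 0.659, 0.0]
wrist_force: [-0.4, -0.4, -0.7]
opening: 0.355
```

Emit:
drive_tool:
  commands:
    - [[0,0,0,0,0,0,255],[0,0,-0.2,0,0,0,255],[0,0,-0.5,0,0,0,255],[0,0,-0.6,0,0,0,255],[0,0,-0.6,0,0,0,255],[0,0,-0.2,0,0,0,255],[0,0,0,0,0,0,255]]

```text
time_s: 7.45
eef_pos: [0.547, -0.2556, 0.2859]
eef_rot: [0.002, 0.752, 0.659, 0.0]
wrist_force: [-0.7, 0.3, -2.2]
opening: 0.357
```

Run:
```python
from h import *
pose();plan([.530,.0,.13],86.3,9,255)
```

```text
t 7.45 pinch [ 0.5475 -0.256   0.1312] yaw 82.44 open 0.357 F [-0.7  0.3 -2.2]
[[0.56,-0.11,0.0,0.0,0.0,-0.05,255],[0.56,-0.11,0.0,0.0,0.0,-0.05,255],[0.56,-0.1,0.0,0.0,0.0,-0.05,255],[0.56,-0.1,0.0,0.0,0.0,-0.06,255],[0.56,-0.1,0.0,0.01,0.0,-0.05,255],[0.56,-0.09,0.0,0.0,0.0,-0.06,255],[0.56,-0.09,0.0,0.01,0.01,-0.05,255],[0.56,-0.08,0.01,0.0,0.0,-0.06,255],[0.57,-0.08,0.0,0.01,0.01,-0.05,255]] end [0.5301 0.     0.1301]
```

Emit:
drive_tool:
  commands:
    - [[0.4,-0.11,0,0,0,-0.05,255],[0.56,-0.11,0,0,0,-0.05,255],[0.56,-0.1,0,0,0,-0.05,255],[0.56,-0.1,0,0,0,-0.06,255],[0.56,-0.1,0,0,0,-0.05,255],[0.56,-0.09,0,0,0,-0.06,255],[0.56,-0.09,0,0,0,-0.05,255],[0.5,-0.08,0,0,0,-0.06,255],[0.3,-0.08,0,0,0,-0.05,255],[0,0,0,0,0,0,255]]

```text
time_s: 8.45
eef_pos: [0.5259, -0.0216, 0.2821]
eef_rot: [-0.002, 0.729, 0.685, -0.001]
wrist_force: [-0.4, -0.3, -1.6]
opening: 0.351
```

Run:
```python
from h import *
snap('wrist','x');snap('wrist','x');pose(); s=snap('wrist','w6'); pose()
```

```text
t 8.55 pinch [ 0.5266 -0.0237  0.1282] yaw 86.33 open 0.355 F [-0.1 -0.3 -1. ]
t 8.6 pinch [ 0.527  -0.0243  0.1285] yaw 86.28 open 0.352 F [-0.1 -0.3 -1.1]
```

View pics/w6.png

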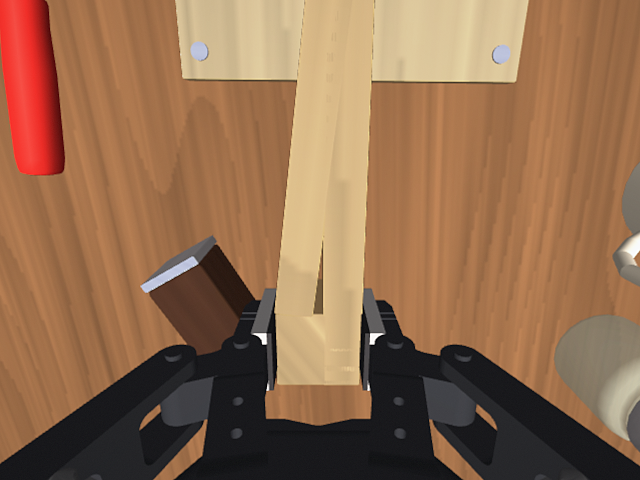

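w6: the wedge is held straight at the head; the board's -y edge runs from (182,79) to (517,82); the tapper is at (200,290) with its steel face toward upper left. I'll shift sideways so the slot can be seen.

Run:
```python
from h import *
s=load('w6');a,b=pt(s,182,79,.012),pt(s,517,82,.012);print(a,b,np.linalg.norm(b-a),np.degrees(np.arctan2(*(b-a)[[1,0]])))
pose();plan([.471,.165,.13],86.3,9,255)
```

```text
[0.4523131  0.08154382 0.012     ] [0.65200495 0.06737654 0.012     ] 0.20019377490789325 -4.058088699761184
t 8.6 pinch [ 0.527  -0.0243  0.1285] yaw 86.28 open 0.352 F [-0.1 -0.3 -1.1]
[[0.41,-0.15,-0.0,-0.0,0.0,-0.0,255],[0.41,-0.15,-0.0,-0.0,0.0,-0.0,255],[0.41,-0.15,-0.0,-0.0,0.0,-0.0,255],[0.41,-0.15,-0.01,-0.0,0.0,-0.0,255],[0.41,-0.15,-0.0,-0.0,0.0,-0.0,255],[0.41,-0.15,-0.01,-0.0,0.0,-0.0,255],[0.41,-0.15,-0.0,-0.0,0.0,-0.0,255],[0.42,-0.16,-0.01,-0.0,0.0,-0.0,255],[0.41,-0.15,-0.0,-0.01,0.0,-0.0,255]] end [0.4712 0.1647 0.13  ]
```

Emit:
drive_tool:
  commands:
    - [[0.3,-0.15,0,0,0,0,255],[0.41,-0.15,0,0,0,0,255],[0.41,-0.15,0,0,0,0,255],[0.41,-0.15,0,0,0,0,255],[0.41,-0.15,0,0,0,0,255],[0.41,-0.15,0,0,0,0,255],[0.41,-0.15,0,0,0,0,255],[0.41,-0.16,0,0,0,0,255],[0.3,-0.15,0,0,0,0,255],[0,0,0,0,0,0,255]]

```text
time_s: 9.6
eef_pos: [0.4695, 0.1549, 0.2835]
eef_rot: [-0.0, 0.729, 0.684, -0.0]
wrist_force: [0.3, 0.9, -1.4]
opening: 0.352
```

Run:
```python
from h import *
snap('wrist','x');snap('wrist','x');pose(); s=snap('wrist','w7'); pose()
```

```text
t 9.7 pinch [0.4705 0.1535 0.129 ] yaw 86.3 open 0.352 F [-0.4  0.  -0.8]
t 9.75 pinch [0.4708 0.1531 0.129 ] yaw 86.26 open 0.351 F [ 0.1  0.2 -1.5]
```

View pics/w7.png

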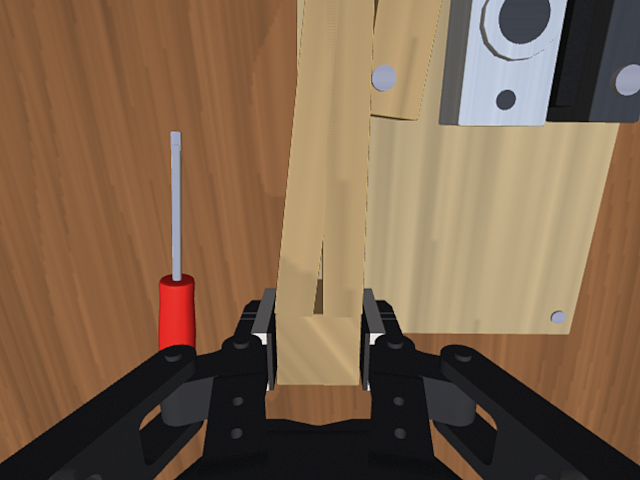

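w7 shows the slot: rail's near corner (418,120), housing's near left top corner (462,125), its foot (440,124), top edge on to (471,0), board corner (570,334).

Run:
```python
from h import *
s=load('w7')
a,b=pt(load('w6'),182,79,.012),pt(load('w6'),517,82,.012)
yw=np.radians(-3.9); X=np.array([np.cos(yw),np.sin(yw)]);Y=np.array([-X[1],X[0]])
br=pt(s,570,334,.012);print('br',br,'w6',b)
hl=pt(s,462,125,.048);hr=pt(s,545,125,.048);hf=pt(s,471,1,.048);hb=pt(s,440,124,.012);rc=pt(s,418,120,.052);rf=pt(s,441,1,.052)
ang=lambda p,q:np.degrees(np.arctan2(*(q-p)[[1,0]]))
print('housing w',np.linalg.norm(hr-hl),'xdir',ang(hl,hr),'ydir',ang(hl,hf),'rail',ang(rc,rf))
O=br[:2]-110*X/1000+200*Y/1000; print('O',O)
f=lambda p:(np.array([(p[:2]-O)@X,(p[:2]-O)@Y])*1000).round(1)
for n,p in dict(hl=hl,hr=hr,hf=hf,hb=hb,rc=rc,rf=rf).items(): print(n,p.round(4),f(p))
d=s['d'];print('depth z',[pt(s,u,v)[2].round(4) for u,v in((500,70),(400,100),(500,250),(340,200),(320,350))])
# wedge faces in hand
P=cloud(s);
for v in(10,60,120,180,240,300,360):
    r=P[v]; k=np.where((r[:,2]>.08)&(np.arange(640)>270)&(np.arange(640)<385))[0]; print(v,k[0],k[-1],r[k[0]].round(4),r[k[-1]].round(4))
```

```text
br [0.65223894 0.06794724 0.012     ] w6 [0.65200495 0.06737654 0.012     ]
housing w 0.043775395811316446 xdir -3.613732583225097 ydir 88.67009781616827 rail 79.42212859608048
O [0.55609673 0.27496578]
hl [0.5515 0.223  0.048 ] [ -1.  -52.1]
hr [0.5952 0.2203 0.048 ] [ 42.7 -51.9]
hf [0.5528 0.2803 0.048 ] [-3.6  5.1]
hb [0.5512 0.2232 0.012 ] [ -1.4 -52. ]
rc [0.5273 0.2271 0.052 ] [-25.5 -49.7]
rf [0.5372 0.2802 0.052 ] [-19.2   3.9]
depth z [np.float64(0.0485), np.float64(0.0526), np.float64(0.0122), np.float64(0.1358), np.float64(0.1359)]
10 304 373 [0.4738 0.2596 0.1358] [0.493  0.2588 0.1343]
60 299 371 [0.4714 0.2472 0.1354] [0.4919 0.2458 0.1364]
120 293 369 [0.4683 0.2309 0.1353] [0.4911 0.2294 0.1357]
180 287 366 [0.4649 0.213  0.1358] [0.4898 0.2114 0.1351]
240 281 364 [0.4612 0.1934 0.1356] [0.4885 0.192  0.1368]
300 271 374 [0.4538 0.1661 0.1245] [0.4929 0.1639 0.125 ]
360 271 384 [0.4556 0.1562 0.1481] [0.4901 0.1656 0.1641]
```

```bash
cat >> h.py <<'E'
yw=np.radians(-3.9); X=np.array([np.cos(yw),np.sin(yw)]);Y=np.array([-X[1],X[0]]);O=np.array([.5561,.2750])
def W(x,y,z): return np.r_[O+X*x/1e3+Y*y/1e3,z/1e3]
def F(p): p=np.asarray(p);return np.array([(p[:2]-O)@X,(p[:2]-O)@Y,p[2]])*1e3-[0,0,0] if 0 else np.r_[[(p[:2]-O)@X*1e3,(p[:2]-O)@Y*1e3],p[2]*1e3].round(1)
E
python3 - <<'E'
from h import *
pose();plan(W(-19.8,-215,80),86.2,6,255)
E
```

```text
t 9.75 pinch [0.4708 0.1531 0.129 ] yaw 86.26 open 0.351 F [ 0.1  0.2 -1.5]
[[-0.29,0.19,0.16,0.0,0.0,0.0,255],[-0.29,0.19,0.16,0.0,0.0,0.0,255],[-0.29,0.19,0.17,0.0,0.0,0.0,255],[-0.3,0.19,0.16,0.0,0.0,0.0,255],[-0.29,0.19,0.17,0.0,0.0,0.0,255],[-0.3,0.19,0.16,0.0,0.0,0.01,255]] end [0.5219 0.0616 0.0801]
```

Emit:
drive_tool:
  commands:
    - [[-0.29,0.19,0.16,0,0,0,255],[-0.29,0.19,0.16,0,0,0,255],[-0.29,0.19,0.17,0,0,0,255],[-0.3,0.19,0.16,0,0,0,255],[-0.29,0.19,0.17,0,0,0,255],[-0.3,0.19,0.16,0,0,0,255],[0,0,0,0,0,0,255],[0,0,0,0,0,0,255],[0,0,0,0,0,0,255]]

```text
time_s: 10.65
eef_pos: [0.5217, 0.0623, 0.2348]
eef_rot: [-0.0, 0.73, 0.684, 0.0]
wrist_force: [-0.7, -0.9, -0.7]
opening: 0.354
```

Run:
```python
from h import *
pose();plan(W(-19.8,-215,38.5),86.2,4,255)
```

```text
t 10.65 pinch [0.5216 0.0623 0.0801] yaw 86.28 open 0.354 F [-0.7 -0.9 -0.7]
[[-0.0,0.0,0.21,-0.0,-0.0,0.0,255],[-0.0,0.0,0.21,-0.0,-0.0,0.0,255],[-0.0,0.0,0.21,-0.0,-0.0,0.01,255],[-0.01,0.0,0.2,-0.0,-0.0,0.0,255]] end [0.5216 0.0618 0.0386]
```

Lower, then slide in 98 mm gently (one settle between).

Emit:
drive_tool:
  commands:
    - [[0,0,0.25,0,0,0,255],[0,0,0.25,0,0,0,255],[0,0,0.22,0,0,0,255],[0,0,0.11,0,0,0,255],[0,0,0,0,0,0,255],[0,0,0,0,0,0,255]]

```text
time_s: 11.25
eef_pos: [0.5217, 0.0622, 0.1927]
eef_rot: [-0.0, 0.73, 0.684, -0.0]
wrist_force: [-0.3, -0.9, -1.3]
opening: 0.353
```

Emit:
drive_tool:
  commands:
    - [[0.1,0,0,0,0,0,255],[0.1,0,0,0,0,0,255],[0.1,0,0,0,0,0,255],[0.1,0,0,0,0,0,255],[0.1,0,0,0,0,0,255],[0.1,0,0,0,0,0,255],[0,0,0,0,0,0,255]]

```text
time_s: 11.95
eef_pos: [0.5237, 0.0927, 0.1932]
eef_rot: [-0.0, 0.729, 0.684, 0.0]
wrist_force: [0.2, 0.1, -1.2]
opening: 0.359
```

Run:
```python
from h import *
pose();s=snap('wrist','w8');P=cloud(s);o=ctrl.get_obs();print('pinch F',F(o['eef_pos']))
# fixture-frame edges in row bands
for v in range(2,300,24):
    r=P[v]; out=[]
    zz=r[:,2]; k=np.where(np.abs(np.diff(zz))>.006)[0]
    out=[(int(i),F(r[i]).tolist(),F(r[i+1]).tolist()) for i in k if 200<i<460]
    print(v,out)
```

```text
t 11.95 pinch [0.5237 0.0927 0.0385] yaw 86.33 open 0.359 F [ 0.2  0.1 -1.2]
pinch F [ -19.9 -184.3  193.2]
2 [(303, [-25.3, -67.2, 12.3], [-23.9, -76.3, 46.5]), (307, [-23.1, -75.6, 43.8], [-20.0, -106.9, 162.3]), (308, [-20.0, -106.9, 162.3], [-22.5, -76.1, 46.0]), (374, [-4.5, -75.6, 44.4], [0.2, -66.7, 10.9])]
26 [(209, [-59.4, -74.8, 11.4], [-20.0, -106.9, 162.3]), (210, [-20.0, -106.9, 162.3], [-58.5, -74.9, 11.8]), (301, [-26.1, -74.7, 11.9], [-24.5, -82.0, 45.9]), (373, [-4.4, -81.4, 43.8], [0.2, -74.5, 11.5])]
50 [(299, [-27.0, -82.3, 10.5], [-25.0, -88.3, 47.8]), (372, [-4.5, -87.7, 44.7], [0.2, -82.4, 11.8]), (384, [4.3, -82.3, 11.4], [-20.0, -106.9, 162.3]), (385, [-20.0, -106.9, 162.3], [4.9, -82.4, 12.0]), (433, [22.3, -82.1, 11.3], [-20.0, -106.9, 162.3]), (434, [-20.0, -106.9, 162.3], [23.2, -82.1, 10.8])]
74 [(244, [-47.6, -90.7, 11.2], [-20.0, -106.9, 162.3]), (245, [-20.0, -106.9, 162.3], [-46.7, -90.8, 12.1]), (296, [-28.1, -90.7, 12.1], [-26.1, -94.2, 44.8]), (315, [-20.8, -94.3, 46.0], [-20.0, -106.9, 162.3]), (316, [-20.0, -106.9, 162.3], [-20.2, -94.3, 46.4]),
[... 1378 characters left out ...]
54.5, 44.3]), (318, [-19.6, -154.0, 45.2], [-19.1, -167.3, 12.4]), (321, [-18.2, -167.1, 12.9], [-18.2, -155.4, 41.9]), (363, [-4.5, -153.7, 45.8], [0.5, -167.4, 11.8])]
290 [(232, [-57.5, -179.0, 12.0], [-20.0, -106.9, 162.3]), (233, [-20.0, -106.9, 162.3], [-56.7, -179.1, 11.9]), (263, [-43.8, -179.0, 11.9], [-41.3, -172.8, 25.0]), (275, [-36.7, -172.0, 26.6], [-33.9, -162.6, 46.1]), (315, [-20.6, -162.8, 45.5], [-20.3, -172.5, 25.3]), (321, [-18.3, -171.9, 26.6], [-18.2, -163.5, 44.1]), (362, [-4.5, -162.4, 46.1], [-1.3, -172.3, 25.4]), (371, [2.0, -172.6, 24.9], [4.5, -178.8, 11.9]), (387, [10.9, -178.0, 13.4], [-20.0, -106.9, 162.3]), (388, [-20.0, -106.9, 162.3], [11.8, -178.2, 12.9])]
```

The wedge's straight face lies at fixture x = -4.5 all along, underside at 13.5 mm, tip about 21 mm in with no side force. I'll go 21 mm further, set down, release.

Emit:
drive_tool:
  commands:
    - [[0.1,0,0,0,0,0,255],[0.1,0,0,0,0,0,255],[0.1,0,0,0,0,0,255],[0.1,0,0,0,0,0,255],[0.02,0,0,0,0,0,255],[0,0,0.03,0,0,0,255],[0,0,0,0,0,0,255]]

```text
time_s: 12.7
eef_pos: [0.525, 0.113, 0.1916]
eef_rot: [-0.0, 0.73, 0.684, -0.0]
wrist_force: [0.8, 0.7, -0.9]
opening: 0.352
```

Run:
```python
from h import *
pose();o=ctrl.get_obs();print('pinch F',F(o['eef_pos']))
```

```text
t 12.7 pinch [0.525  0.113  0.0369] yaw 86.29 open 0.352 F [ 0.8  0.7 -0.9]
pinch F [ -20.  -163.7  191.6]
```

Emit:
drive_tool:
  commands:
    - [[0,0,0,0,0,0,200],[0,0,0,0,0,0,150],[0,0,0,0,0,0,110],[0,0,0,0,0,0,110],[0,0,0,0,0,0,110],[0,0,0,0,0,0,110],[0,0,-0.3,0,0,0,110],[0,0,-0.7,0,0,0,110],[0,0,-0.8,0,0,0,80],[0,0,-0.4,0,0,0,50]]

```text
time_s: 13.7
eef_pos: [0.5261, 0.1131, 0.3063]
eef_rot: [0.002, 0.73, 0.684, 0.002]
wrist_force: [0.3, -0.0, 0.5]
opening: 0.803
```

Run:
```python
from h import *
snap('wrist','x');pose();s=snap('wrist','w9');P=cloud(s)
for v in range(2,300,20):
    r=P[v]; k=np.where((r[:,2]>.038)&(r[:,2]<.05)&(np.arange(640)>240)&(np.arange(640)<400))[0]
    if len(k)>5: print(v,F(r[k[0]]),F(r[k[-1]]))
m=(P[...,2]>.038)&(P[...,2]<.05); m[:,:250]=0;m[:,390:]=0
f=np.array([F(p)[1] for p in P[m]]);print('head end y',np.percentile(f,[.3,1]),np.median(P[m][:,2]))
plan([.45,-.10,.19],117,10,40)
```

```text
t 13.75 pinch [0.5285 0.1131 0.1542] yaw 86.3 open 0.805 F [2.3 0.8 1.9]
2 [-22.3 -23.   39.1] [ 28.4 -24.7  47.1]
22 [-37.4 -35.5  49.8] [ 28.9 -34.6  48. ]
42 [-25.1 -44.6  46.8] [ 29.4 -44.7  49. ]
62 [-23.5 -54.4  43.2] [ -5.1 -54.2  42.7]
82 [-24.7 -65.1  43.9] [ -4.9 -64.9  43.1]
102 [-26.  -76.2  44.6] [ -4.7 -76.   43.2]
122 [-27.3 -87.4  45. ] [ -5.1 -87.3  44.6]
142 [-28.7 -99.1  43.6] [ -4.9 -99.   44.6]
162 [ -30.1 -111.2   43.8] [  -4.5 -111.2   42.4]
182 [ -31.4 -123.5   44.8] [  -4.4 -123.6   43.4]
202 [ -33.1 -136.7   42.6] [  -4.8 -136.3   44.4]
222 [ -34.6 -150.    42.7] [  -4.6 -149.5   44.5]
242 [ -34.7 -163.1   44.8] [  -4.4 -163.1   44.6]
262 [ -35.  -177.2   44.8] [  -4.8 -177.1   45. ]
head end y [-181.3 -179.8] 0.04414737203774574
[[-0.44,-0.12,-0.08,0.01,0.0,-0.38,40],[-0.43,-0.15,-0.08,0.01,0.0,-0.38,40],[-0.42,-0.17,-0.08,0.0,0.0,-0.38,40],[-0.41,-0.19,-0.08,0.01,0.0,-0.39,40],[-0.4,-0.22,-0.07,0.0,0.0,-0.38,40],[-0.38,-0.23,-0.08,0.01,0.0,-0.39,40],[-0.37,-0.26,-0.07,0.0,0.0,-0.38,40],[-0.36,-0.28,-0.08,0.01,0.0,-0.39,40],[-0.34,-0.29,-0.07,0.0,0.01,-0.38,40],[-0.33,-0.31,-0.08,0.01,0.0,-0.39,40]] end [ 0.4501 -0.0999  0.1902]
```

The wedge lies flat in the slot, tip about 40 mm in, head end at fixture y ≈ -180. On to the tapper.

Emit:
drive_tool:
  commands:
    - [[-0.44,-0.12,-0.08,0,0,-0.38,40],[-0.43,-0.15,-0.08,0,0,-0.38,40],[-0.42,-0.17,-0.08,0,0,-0.38,40],[-0.41,-0.19,-0.08,0,0,-0.39,40],[-0.4,-0.22,-0.07,0,0,-0.38,40],[-0.38,-0.23,-0.08,0,0,-0.39,40],[-0.37,-0.26,-0.07,0,0,-0.38,40],[-0.36,-0.28,-0.08,0,0,-0.39,40],[-0.3,-0.27,-0.07,0,0,-0.35,40],[0,0,0,0,0,0,40]]

```text
time_s: 14.8
eef_pos: [0.4558, -0.0778, 0.3362]
eef_rot: [0.0, 0.548, 0.836, -0.0]
wrist_force: [0.6, 1.1, 0.8]
opening: 0.842
```

Run:
```python
from h import *
snap('wrist','x');snap('wrist','x');pose();s=snap('wrist','w10');P=cloud(s)
m=(P[...,2]>.040)&(P[...,2]<.048)&(P[...,1]<.03)&(P[...,0]<.53)&(P[...,0]>.39)
q=(P[m][:,:2]*1000).astype(np.float32);r=cv2.minAreaRect(q);print(len(q),r,cv2.boxPoints(r).round(1).tolist(),np.median(P[m][:,2]))
```

```text
t 14.9 pinch [ 0.4561 -0.0762  0.1812] yaw 113.5 open 0.844 F [0.5 0.3 0.1]
7103 ((456.09295654296875, -72.70510864257812), (40.08375549316406, 99.68881225585938), 26.032968521118164) [[416.20001220703125, -36.70000076293945], [460.0, -126.30000305175781], [496.0, -108.69999694824219], [452.20001220703125, -19.100000381469727]] 0.04385984110195362
```

Run:
```python
from h import *
pose();plan([.4561,-.0727,.025],116,6,40)
```

```text
t 14.95 pinch [ 0.4561 -0.0758  0.1811] yaw 113.57 open 0.841 F [-0.7  0.2  0.7]
[[0.01,0.0,0.52,-0.0,-0.0,-0.05,40],[0.01,0.0,0.52,-0.0,-0.0,-0.05,40],[0.01,0.01,0.52,-0.0,-0.0,-0.05,40],[0.01,0.0,0.52,-0.0,-0.0,-0.05,40],[0.01,0.01,0.52,-0.0,-0.0,-0.05,40],[0.01,0.01,0.52,-0.0,-0.01,-0.05,40]] end [ 0.4563 -0.0724  0.0251]
```

Emit:
drive_tool:
  commands:
    - [[0.01,0,0.52,0,0,-0.05,40],[0.01,0,0.52,0,0,-0.05,40],[0.01,0.01,0.52,0,0,-0.05,40],[0.01,0,0.52,0,0,-0.05,40],[0.01,0.01,0.52,0,0,-0.05,40],[0.01,0,0.52,0,0,-0.05,40],[0,0,0,0,0,0,40],[0,0,0,0,0,0,140],[0,0,0,0,0,0,255],[0,0,0,0,0,0,255]]

```text
time_s: 15.95
eef_pos: [0.4569, -0.0734, 0.1818]
eef_rot: [0.001, 0.53, 0.848, 0.0]
wrist_force: [0.5, -0.2, -1.0]
opening: 0.463
```

Emit:
drive_tool:
  commands:
    - [[0,0,0,0,0,0,255],[0,0,0,0,0,0,255],[0,0,-0.2,0,0,0,255],[0,0,-0.4,0,0,0,255],[0,0,-0.4,0,0,0,255],[0,0,-0.2,0,0,0,255],[0,0,0,0,0,0,255],[0,0,0,0,0,0,255]]

```text
time_s: 16.75
eef_pos: [0.4558, -0.0732, 0.24]
eef_rot: [-0.0, 0.53, 0.848, -0.0]
wrist_force: [-0.2, 0.4, -1.5]
opening: 0.462
```

Run:
```python
from h import *
pose();plan(W(-19.8,-245,60),86.1,8,255)
```

```text
t 16.75 pinch [ 0.4558 -0.0732  0.0853] yaw 116.04 open 0.462 F [-0.2  0.4 -1.5]
[[0.17,0.26,0.06,-0.0,-0.0,0.47,255],[0.18,0.25,0.06,-0.0,-0.0,0.47,255],[0.2,0.23,0.06,-0.0,-0.0,0.47,255],[0.21,0.22,0.07,-0.0,-0.0,0.47,255],[0.23,0.21,0.06,-0.0,-0.0,0.47,255],[0.24,0.19,0.07,-0.0,-0.0,0.46,255],[0.25,0.18,0.06,-0.0,-0.0,0.47,255],[0.26,0.16,0.07,-0.0,-0.0,0.46,255]] end [0.5198 0.0317 0.0598]
```

Emit:
drive_tool:
  commands:
    - [[0.17,0.26,0.06,0,0,0.47,255],[0.18,0.25,0.06,0,0,0.47,255],[0.2,0.23,0.06,0,0,0.47,255],[0.21,0.22,0.07,0,0,0.47,255],[0.23,0.21,0.06,0,0,0.47,255],[0.24,0.19,0.07,0,0,0.46,255],[0.25,0.18,0.06,0,0,0.47,255],[0.26,0.16,0.07,0,0,0.46,255],[0,0,0,0,0,0,255],[0,0,0,0,0,0,255]]

```text
time_s: 17.75
eef_pos: [0.5194, 0.0318, 0.2135]
eef_rot: [-0.001, 0.73, 0.684, -0.001]
wrist_force: [0.4, -0.1, -2.3]
opening: 0.46
```

Run:
```python
from h import *
snap('wrist','x');pose();s=snap('wrist','w11');P=cloud(s)
for v in range(40,380,16):
    r=P[v]; k=np.where((r[:,2]>.038)&(np.arange(640)>230)&(np.arange(640)<410))[0]
    if len(k)>5: print(v,k[0],k[-1],F(r[k[0]]),F(r[(k[0]+k[-1])//2]),F(r[k[-1]]))
plan(W(-19.8,-243,42),86.1,3,255)
```

```text
t 17.8 pinch [0.5192 0.0315 0.0591] yaw 86.2 open 0.46 F [-1.  -1.6 -2.6]
40 277 365 [ -33.9 -142.7   43.9] [ -19.  -136.6   10.9] [  -4.3 -142.5   43.2]
56 275 390 [ -34.8 -147.6   43.7] [ -15.4 -147.5   43.5] [ -20.  -168.3  182.9]
72 276 364 [ -34.7 -152.5   42.5] [ -19.4 -152.6   44.2] [  -4.1 -152.3   42.1]
88 275 363 [ -35.1 -157.7   43.7] [ -19.8 -157.8   44.7] [  -4.4 -157.6   43.3]
104 275 362 [ -35.4 -162.9   42.3] [ -20.1 -162.9   43.3] [  -4.6 -162.9   43.8]
120 276 362 [ -35.  -168.4   44.2] [ -19.7 -168.3   43.7] [  -4.4 -168.3   43.9]
136 256 361 [ -20.  -168.3  182.9] [ -23.7 -173.9   43.8] [  -4.5 -173.8   43.1]
152 244 392 [ -20.  -168.3  182.9] [ -20.  -179.5   43.7] [ -20.  -168.3  182.9]
200 261 374 [ -39.6 -194.7   56.9] [ -20.3 -194.4   58.1] [  -0.7 -194.5   57. ]
216 251 391 [ -39.8 -195.6   75.8] [ -19.1 -195.2   76.7] [ -20.  -168.3  182.9]
232 245 395 [ -20.  -168.3  182.9] [ -19.3 -201.    74. ] [ -20.  -168.3  182.9]
248 254 381 [ -39.9 -206.5   73.2] [ -20.2 -205.3   76.4] [  -0.4 -206.2   73.7]
264 255 380 [ -39.8 -211.7   73.6] [ -20.2 -210.4   76.6] [ -20.  -168.3  182.9]
280 256 379 [ -39.6 -217.    74. ] [ -20.2 -216.2   75.5] [  -0.7 -216.3   75.3]
296 251 399 [ -46.  -233.9   51.4] [ -17.7 -221.1   76.8] [ -20.  -168.3  182.9]
312 231 405 [ -52.4 -237.1   58.3] [ -19.9 -227.2   76. ] [  13.2 -237.8   56.5]
328 231 409 [ -50.3 -238.    68. ] [ -19.2 -233.    76.2] [  12.  -237.6   68.4]
344 231 409 [ -45.1 -230.5   89.1] [ -19.1 -239.3   75.6] [   6.9 -231.    88. ]
360 231 409 [ -44.1 -232.3   94.2] [ -19.1 -245.    76.4] [   5.8 -232.7   93.2]
376 231 409 [ -40.9 -227.7  106.8] [ -19.1 -251.5   76.1] [   2.4 -227.9  106.3]
[[0.02,0.0,0.12,-0.0,0.0,0.0,255],[0.02,0.0,0.11,-0.0,0.0,0.0,255],[0.01,0.0,0.12,-0.01,0.0,0.01,255]] end [0.5197 0.0338 0.0419]
```

Emit:
drive_tool:
  commands:
    - [[0.02,0,0.12,0,0,0,255],[0.02,0,0.11,0,0,0,255],[0.01,0,0.11,0,0,0,255],[0.1,0,0,0,0,0,255],[0.08,0,0,0,0,0,255],[0.05,0,0,0,0,0,255],[0.05,0,0,0,0,0,255],[0.05,0,0,0,0,0,255],[0.05,0,0,0,0,0,255],[0.05,0,0,0,0,0,255]]

```text
time_s: 18.85
eef_pos: [0.5218, 0.0558, 0.1978]
eef_rot: [0.0, 0.731, 0.683, 0.0]
wrist_force: [-0.8, -0.7, -1.8]
opening: 0.461
```

Emit:
drive_tool:
  commands:
    - [[0.05,0,0,0,0,0,255],[0.05,0,0,0,0,0,255],[0.05,0,0,0,0,0,255],[0.05,0,0,0,0,0,255],[0.05,0,0,0,0,0,255],[0.05,0,0,0,0,0,255]]

```text
time_s: 19.45
eef_pos: [0.5228, 0.0708, 0.1977]
eef_rot: [0.0, 0.731, 0.683, 0.0]
wrist_force: [-0.3, -0.2, -2.4]
opening: 0.459
```

Run:
```python
from h import *
pose();print(F(ctrl.get_obs()['eef_pos']));s=snap('wrist','w12');P=cloud(s)
for v in range(40,260,20):
    r=P[v]; k=np.where((r[:,2]>.038)&(r[:,2]<.07)&(np.arange(640)>230)&(np.arange(640)<410))[0]
    if len(k)>5: print(v,k[0],k[-1],F(r[k[0]]),F(r[k[-1]]))
```

```text
t 19.45 pinch [0.5228 0.0708 0.043 ] yaw 86.12 open 0.459 F [-0.3 -0.2 -2.4]
[ -19.4 -206.   197.7]
40 273 369 [ -32.5 -106.2   43.9] [  -4.  -106.2   44.2]
60 271 368 [ -33.2 -111.7   44.2] [  -4.  -111.6   44. ]
80 270 367 [ -33.8 -117.1   43.1] [  -4.  -117.1   43.5]
100 268 366 [ -34.6 -123.    43.6] [  -4.1 -122.9   43.3]
120 268 365 [ -34.9 -128.9   43.1] [  -4.2 -128.8   44. ]
140 269 365 [ -34.7 -135.    43.6] [  -3.9 -135.    42.8]
160 269 364 [ -35.1 -141.4   43.1] [  -4.  -141.3   43.2]
180 270 363 [ -35.  -147.9   43.1] [  -4.1 -147.8   43.7]
200 261 374 [ -38.5 -155.1   41.4] [   0.2 -154.9   41.6]
220 251 384 [ -38.9 -157.3   59.7] [   1.  -157.7   57.9]
240 253 381 [ -39.2 -164.5   56.7] [   0.4 -164.    57.9]
```

Emit:
drive_tool:
  commands:
    - [[0.03,0,0,0,0,0,255],[0.03,0,0,0,0,0,255],[0.03,0,0,0,0,0,255],[0.03,0,0,0,0,0,255],[0.03,0,0,0,0,0,255],[0.03,0,0,0,0,0,255],[0.03,0,0,0,0,0,255],[0.03,0,0,0,0,0,255],[0.03,0,0,0,0,0,255],[0.03,0,0,0,0,0,255]]

```text
time_s: 20.5
eef_pos: [0.5238, 0.0857, 0.1977]
eef_rot: [-0.0, 0.731, 0.683, 0.0]
wrist_force: [0.2, -1.8, -1.6]
opening: 0.457
```

Emit:
drive_tool:
  commands:
    - [[0.02,0,0,0,0,0,255],[0.02,0,0,0,0,0,255],[0.02,0,0,0,0,0,255],[0.02,0,0,0,0,0,255]]

```text
time_s: 20.9
eef_pos: [0.524, 0.0896, 0.1977]
eef_rot: [-0.0, 0.731, 0.683, 0.0]
wrist_force: [0.9, -1.6, -1.2]
opening: 0.463
```

Emit:
drive_tool:
  commands:
    - [[0.02,0,0,0,0,0,255],[0.02,0,0,0,0,0,255],[0.02,0,0,0,0,0,255],[0.02,0,0,0,0,0,255],[0.02,0,0,0,0,0,255]]

```text
time_s: 21.4
eef_pos: [0.5243, 0.0946, 0.1977]
eef_rot: [-0.0, 0.731, 0.683, -0.0]
wrist_force: [0.8, -2.3, -1.9]
opening: 0.463
```

```bash
python3 -c "
from h import *
pose()"
```

```text
t 21.4 pinch [0.5243 0.0946 0.043 ] yaw 86.12 open 0.463 F [ 0.8 -2.3 -1.9]
```

Emit:
drive_tool:
  commands:
    - [[0.02,0,0,0,0,0,255],[0.02,0,0,0,0,0,255],[0.02,0,0,0,0,0,255],[0.02,0,0,0,0,0,255],[0.02,0,0,0,0,0,255]]

```text
time_s: 21.9
eef_pos: [0.5247, 0.0996, 0.1977]
eef_rot: [-0.0, 0.731, 0.683, -0.0]
wrist_force: [1.0, -2.5, -2.2]
opening: 0.454
```

Emit:
drive_tool:
  commands:
    - [[0.02,0,0,0,0,0,255],[0.02,0,0,0,0,0,255],[0.02,0,0,0,0,0,255]]

```text
time_s: 22.2
eef_pos: [0.5249, 0.1026, 0.1977]
eef_rot: [-0.0, 0.731, 0.683, -0.0]
wrist_force: [0.7, -2.3, -2.2]
opening: 0.461
```

Emit:
drive_tool:
  commands:
    - [[0.02,0,0,0,0,0,255],[0.02,0,0,0,0,0,255],[0.02,0,0,0,0,0,255],[0.02,0,0,0,0,0,255],[0.02,0,0,0,0,0,255]]

```text
time_s: 22.7
eef_pos: [0.5254, 0.1073, 0.1978]
eef_rot: [0.0, 0.731, 0.683, 0.0]
wrist_force: [1.7, -4.0, -2.3]
opening: 0.462
```

Emit:
drive_tool:
  commands:
    - [[0.02,0,0,0,0,0,255],[0.02,0,0,0,0,0,255]]

```text
time_s: 22.9
eef_pos: [0.5257, 0.1091, 0.1978]
eef_rot: [0.001, 0.731, 0.683, -0.0]
wrist_force: [1.8, -6.8, -1.6]
opening: 0.462
```

Emit:
drive_tool:
  commands:
    - [[0.01,0,0,0,0,0,255],[0.01,0,0,0,0,0,255],[0.01,0,0,0,0,0,255],[0,0,0,0,0,0,255],[0,0,0,0,0,0,255]]

```text
time_s: 23.4
eef_pos: [0.5259, 0.1104, 0.1979]
eef_rot: [0.001, 0.731, 0.683, -0.0]
wrist_force: [2.2, -6.1, -3.4]
opening: 0.461
```

Run:
```python
from h import *
for i in range(4): snap('wrist','x'); pose()
```

```text
t 23.45 pinch [0.526  0.1102 0.0432] yaw 86.11 open 0.459 F [ 3.  -7.8 -3. ]
t 23.5 pinch [0.526  0.1102 0.0432] yaw 86.11 open 0.46 F [ 1.7 -6.3 -2.4]
t 23.55 pinch [0.526  0.1102 0.0432] yaw 86.1 open 0.46 F [ 2.1 -6.2 -1.8]
t 23.6 pinch [0.526  0.1102 0.0432] yaw 86.1 open 0.461 F [ 2.4 -7.5 -3.8]
```

Emit:
drive_tool:
  commands:
    - [[0.01,0,0,0,0,0,255],[0.01,0,0,0,0,0,255],[0.01,0,0,0,0,0,255],[0.01,0,0,0,0,0,255],[0,0,0,0,0,0,255]]

```text
time_s: 24.1
eef_pos: [0.5261, 0.1121, 0.1979]
eef_rot: [0.001, 0.731, 0.683, -0.0]
wrist_force: [2.4, -8.1, -1.3]
opening: 0.462
```

Emit:
drive_tool:
  commands:
    - [[0.01,0,0,0,0,0,255],[0.01,0,0,0,0,0,255],[0,0,0,0,0,0,255]]

```text
time_s: 24.4
eef_pos: [0.5263, 0.113, 0.198]
eef_rot: [0.001, 0.731, 0.683, -0.0]
wrist_force: [2.9, -10.0, -1.9]
opening: 0.461
```

Run:
```python
from h import *
for i in range(4): snap('wrist','x'); pose()
```

```text
t 24.45 pinch [0.5265 0.1127 0.0433] yaw 86.1 open 0.457 F [ 2.5 -8.5 -3. ]
t 24.5 pinch [0.5265 0.1127 0.0433] yaw 86.1 open 0.463 F [ 2.2 -9.9 -2.3]
t 24.55 pinch [0.5265 0.1127 0.0433] yaw 86.1 open 0.459 F [ 3.3 -9.1 -2.3]
t 24.6 pinch [0.5265 0.1127 0.0433] yaw 86.1 open 0.46 F [ 1.9 -9.  -2.6]
```

Emit:
drive_tool:
  commands:
    - [[0.01,0,0,0,0,0,255],[0.01,0,0,0,0,0,255],[0.01,0,0,0,0,0,255],[0.01,0,0,0,0,0,255],[0,0,0,0,0,0,255],[0,0,0,0,0,0,255]]

```text
time_s: 25.2
eef_pos: [0.5265, 0.1147, 0.198]
eef_rot: [0.001, 0.731, 0.683, -0.0]
wrist_force: [3.0, -10.6, -1.7]
opening: 0.463
```

Run:
```python
from h import *
for i in range(4): snap('wrist','x'); pose()
```

```text
t 25.25 pinch [0.5268 0.1144 0.0433] yaw 86.1 open 0.463 F [  3.5 -10.2  -2.3]
t 25.3 pinch [0.5268 0.1144 0.0433] yaw 86.09 open 0.463 F [  2.9 -11.9  -2. ]
t 25.35 pinch [0.5268 0.1144 0.0433] yaw 86.1 open 0.462 F [  2.7 -11.3  -2.6]
t 25.4 pinch [0.5268 0.1144 0.0433] yaw 86.09 open 0.461 F [  3.5 -11.6  -3.5]
```

The push has reached about 11 N. I'll back off and give a second stroke to the same point.

Emit:
drive_tool:
  commands:
    - [[-0.04,0,0,0,0,0,255],[-0.08,0,0,0,0,0,255],[-0.08,0,0,0,0,0,255],[0,0,0,0,0,0,255],[0,0,0,0,0,0,255],[0,0,0,0,0,0,255]]

```text
time_s: 26.0
eef_pos: [0.5251, 0.1062, 0.1977]
eef_rot: [-0.0, 0.731, 0.683, 0.0]
wrist_force: [-0.4, 0.8, -2.1]
opening: 0.46
```

Emit:
drive_tool:
  commands:
    - [[0.06,0,0,0,0,0,255],[0.04,0,0,0,0,0,255],[0.02,0,0,0,0,0,255],[0.02,0,0,0,0,0,255],[0.02,0,0,0,0,0,255],[0.01,0,0,0,0,0,255],[0.01,0,0,0,0,0,255],[0.01,0,0,0,0,0,255],[0,0,0,0,0,0,255],[0,0,0,0,0,0,255]]

```text
time_s: 27.0
eef_pos: [0.5258, 0.1146, 0.1976]
eef_rot: [0.0, 0.731, 0.683, -0.001]
wrist_force: [-1.3, -6.4, -1.3]
opening: 0.46
```

Run:
```python
from h import *
for i in range(4): snap('wrist','x'); pose()
```

```text
t 27.05 pinch [0.5257 0.1144 0.043 ] yaw 86.11 open 0.459 F [-1.7 -6.5 -0.9]
t 27.1 pinch [0.5257 0.1144 0.0429] yaw 86.11 open 0.461 F [-0.4 -7.  -1.2]
t 27.15 pinch [0.5257 0.1144 0.0429] yaw 86.11 open 0.461 F [-1.3 -5.5 -1. ]
t 27.2 pinch [0.5257 0.1144 0.043 ] yaw 86.11 open 0.462 F [-1.5 -6.1 -1.8]
```

Emit:
drive_tool:
  commands:
    - [[0.01,0,0,0,0,0,255],[0.01,0,0,0,0,0,255],[0.01,0,0,0,0,0,255],[0.01,0,0,0,0,0,255],[0.01,0,0,0,0,0,255],[0,0,0,0,0,0,255]]

```text
time_s: 27.8
eef_pos: [0.5261, 0.1165, 0.1977]
eef_rot: [0.001, 0.731, 0.683, -0.001]
wrist_force: [-1.2, -10.4, -0.0]
opening: 0.457
```

Run:
```python
from h import *
for i in range(4): snap('wrist','x'); pose()
```

```text
t 27.85 pinch [0.5259 0.116  0.043 ] yaw 86.11 open 0.459 F [ -1.5 -11.4  -0.4]
t 27.9 pinch [0.526 0.116 0.043] yaw 86.11 open 0.461 F [ -0.4 -10.8  -0.7]
t 27.95 pinch [0.5259 0.116  0.043 ] yaw 86.11 open 0.462 F [-0.8 -9.8 -0.2]
t 28.0 pinch [0.526 0.116 0.043] yaw 86.11 open 0.461 F [ -1.1 -10.3  -0.6]
```

Third stroke, to the same push.

Emit:
drive_tool:
  commands:
    - [[-0.04,0,0,0,0,0,255],[-0.08,0,0,0,0,0,255],[-0.08,0,0,0,0,0,255],[0,0,0,0,0,0,255],[0,0,0,0,0,0,255],[0,0,0,0,0,0,255]]

```text
time_s: 28.6
eef_pos: [0.5252, 0.1081, 0.1977]
eef_rot: [-0.0, 0.731, 0.683, 0.0]
wrist_force: [0.8, 0.2, -1.4]
opening: 0.464
```

Emit:
drive_tool:
  commands:
    - [[0.06,0,0,0,0,0,255],[0.04,0,0,0,0,0,255],[0.02,0,0,0,0,0,255],[0.02,0,0,0,0,0,255],[0.02,0,0,0,0,0,255],[0.02,0,0,0,0,0,255],[0.01,0,0,0,0,0,255],[0.01,0,0,0,0,0,255],[0,0,0,0,0,0,255],[0,0,0,0,0,0,255]]

```text
time_s: 29.6
eef_pos: [0.5259, 0.1166, 0.1978]
eef_rot: [0.001, 0.731, 0.683, -0.001]
wrist_force: [-1.4, -10.3, 0.8]
opening: 0.459
```

Run:
```python
from h import *
for i in range(4): snap('wrist','x'); pose()
```

```text
t 29.65 pinch [0.5258 0.1161 0.0431] yaw 86.12 open 0.464 F [-2.3 -9.   1.4]
t 29.7 pinch [0.5258 0.1161 0.0431] yaw 86.13 open 0.458 F [-1.6 -9.7  0.6]
t 29.75 pinch [0.5258 0.1161 0.0431] yaw 86.13 open 0.462 F [-2.3 -9.9  1.4]
t 29.8 pinch [0.5258 0.1161 0.0431] yaw 86.12 open 0.463 F [-2.2 -9.9  1.7]
```

Emit:
drive_tool:
  commands:
    - [[0.01,0,0,0,0,0,255],[0.01,0,0,0,0,0,255],[0.01,0,0,0,0,0,255],[0,0,0,0,0,0,255],[0,0,0,0,0,0,255]]

```text
time_s: 30.3
eef_pos: [0.5261, 0.1178, 0.1978]
eef_rot: [0.001, 0.731, 0.683, -0.001]
wrist_force: [-2.4, -11.9, 1.2]
opening: 0.462
```

Run:
```python
from h import *
for i in range(3): snap('wrist','x'); pose()
s=snap('wrist','w13');P=cloud(s)
for v in range(4,260,20):
    r=P[v]; k=np.where((r[:,2]>.038)&(r[:,2]<.0465)&(np.arange(640)>230)&(np.arange(640)<375))[0]
    if len(k)>5: print(v,k[0],k[-1],F(r[k[0]]),F(r[k[-1]]))
```

```text
t 30.35 pinch [0.526  0.1173 0.0431] yaw 86.12 open 0.459 F [ -1.8 -11.9   1.2]
t 30.4 pinch [0.526  0.1173 0.0431] yaw 86.12 open 0.464 F [ -2.8 -11.    2.1]
t 30.45 pinch [0.526  0.1173 0.0432] yaw 86.12 open 0.46 F [ -3.  -11.7   1.8]
4 256 374 [-37.8 -48.9  38.2] [ -2.7 -50.   42.9]
24 294 374 [-26.1 -55.2  43. ] [ -2.6 -55.4  44. ]
44 292 374 [-26.8 -60.7  43.6] [ -2.6 -61.   45.8]
64 290 374 [-27.5 -66.1  43.4] [ -2. -66.  43.]
84 288 374 [-28.2 -71.8  44.3] [ -1.9 -71.8  44.6]
104 286 374 [-28.9 -77.6  44.8] [ -1.6 -77.5  44.1]
124 286 374 [-29.2 -83.5  42.6] [ -1.2 -83.5  43.5]
144 286 374 [-29.3 -89.8  42.6] [ -1.  -89.6  43.6]
164 287 374 [-29.2 -96.2  42.4] [ -0.7 -95.9  44.2]
184 287 374 [ -29.3 -102.7   43.1] [  -0.5 -102.4   44.5]
```

The push is about 11.5 N and the wedge lies true to the rail. Now I'll back off and set the tapper down off the board.

Emit:
drive_tool:
  commands:
    - [[-0.05,0,0,0,0,0,255],[-0.2,0,0,0,0,0,255],[-0.4,0,-0.05,0,0,0,255],[-0.5,0,0,0,0,0,255],[-0.5,0,0,0,0,0,255],[-0.5,0,0,0,0,0,255],[-0.5,0,0,0,0,0,255],[-0.4,0,0,0,0,0,255],[-0.2,0,0,0,0,0,255],[0,0,0,0,0,0,255]]

```text
time_s: 31.5
eef_pos: [0.515, -0.0438, 0.2003]
eef_rot: [0.0, 0.731, 0.682, 0.0]
wrist_force: [-0.5, 0.4, -1.2]
opening: 0.46
```

Run:
```python
from h import *
pose();o=ctrl.get_obs();print(F(o['eef_pos']));s=snap('scene','s2')
c=np.zeros((480,800,3),np.uint8)
im=cv2.imread('pics/s2.png');cv2.imwrite('pics/c2.png',cv2.resize(im[180:400,280:500],None,fx=2.7,fy=2.7,interpolation=cv2.INTER_CUBIC))
```

```text
t 31.5 pinch [ 0.5151 -0.0438  0.0456] yaw 86.01 open 0.46 F [-0.5  0.4 -1.2]
[ -19.3 -320.9  200.3]
```

View pics/c2.png

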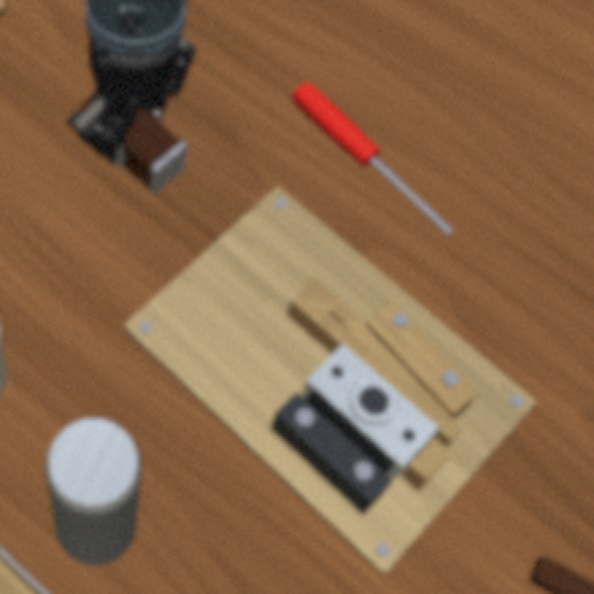

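The wedge is home between rail and housing, head at (310,300), and the tapper hangs clear of the board at (150,150). Lower it, release, rise.

Emit:
drive_tool:
  commands:
    - [[0,0,0.15,0,0,0,255],[0,0,0.14,0,0,0,255],[0,0,0.05,0,0,0,255],[0,0,0.02,0,0,0,255],[0,0,0,0,0,0,255],[0,0,0,0,0,0,255]]

```text
time_s: 32.15
eef_pos: [0.5152, -0.0425, 0.1821]
eef_rot: [0.0, 0.73, 0.683, 0.0]
wrist_force: [-0.1, -0.6, -1.4]
opening: 0.463
```

Run:
```python
from h import *
for i in range(2): snap('wrist','x'); pose()
```

```text
t 32.2 pinch [ 0.5152 -0.0426  0.0275] yaw 86.14 open 0.46 F [ 0.3 -0.1 -1.5]
t 32.25 pinch [ 0.5152 -0.0427  0.0275] yaw 86.13 open 0.459 F [ 0.3 -0.1 -2.1]
```

Emit:
drive_tool:
  commands:
    - [[0,0,0.01,0,0,0,255],[0,0,0.01,0,0,0,255],[0,0,0,0,0,0,255],[0,0,0,0,0,0,110],[0,0,0,0,0,0,60],[0,0,0,0,0,0,60],[0,0,0,0,0,0,60],[0,0,-0.2,0,0,0,60],[0,0,-0.6,0,0,0,60],[0,0,-0.8,0,0,0,60]]

```text
time_s: 33.25
eef_pos: [0.5141, -0.0424, 0.2609]
eef_rot: [-0.002, 0.731, 0.683, -0.001]
wrist_force: [0.6, -0.4, -0.4]
opening: 0.767
```

Emit:
drive_tool:
  commands:
    - [[0,0,-0.8,0,0,0,60],[0,0,-0.8,0,0,0,60],[0,0,-0.4,0,0,0,60],[0,0,0,0,0,0,60],[0,0,0,0,0,0,60],[0,0,0,0,0,0,60],[0,0,0,0,0,0,60]]

```text
time_s: 33.95
eef_pos: [0.5146, -0.0425, 0.3596]
eef_rot: [-0.001, 0.731, 0.683, -0.001]
wrist_force: [0.3, 0.8, -0.1]
opening: 0.767
```

Run:
```python
from h import *
pose();s=snap('wrist','w14');P=cloud(s)
m=(P[...,2]>.038)&(P[...,2]<.05)&(P[...,1]<.04)&(P[...,0]>.45)&(P[...,0]<.58)
q=(P[m][:,:2]*1000).astype(np.float32);print('tapper',cv2.minAreaRect(q),np.percentile(P[m][:,2],[5,50,95]))
m=(P[...,2]>.038)&(P[...,2]<.05)&(P[...,1]>.1)&(P[...,0]>.50)&(P[...,0]<.57)
f=np.array([F(p) for p in P[m]])
if len(f): print('wedge',np.percentile(f[:,1],[.5,99]),np.median(f[:,2]),len(f))
```

```text
t 33.95 pinch [ 0.5141 -0.0424  0.2049] yaw 86.12 open 0.767 F [ 0.3  0.8 -0.1]
tapper ((515.5628051757812, -41.34857177734375), (99.47693634033203, 40.130958557128906), 86.17854309082031) [0.04239977 0.04378932 0.04495471]
```

```bash
python3 -c "
from h import *
print(ctrl.hand_in())"
```

```text
the job is handed in; nothing more can be done
None
```

The job is handed in at about 34 s of simulated time. The hand-in gave no verdict.

- **Wedge:** I pulled it from the middle pigeonhole by its thin end and laid it flat about 40 mm in front of the rack. I took it again by the head, started it about 40 mm into the slot and let go.
- **Tapping:** I drove it with the tapping block in three slow strokes of about 11, 10.5 and 11.5 N by the wrist force. It began to bear with its tip about 100 mm past the mouth and ended about 111 mm in. No finger touched it after it was started.
- **Tapping block:** I set it back down on the bench, off the board.

**Last checks:**
- The last wrist picture, taken during the final push, put the wedge's top at about 44 mm (board 12 mm plus 32 mm) and its taper parallel to the rail.
- After I backed off, the scene camera showed it seated between rail and housing.
- After release, the tapping block lay flat, with its top at 43.8 mm and more than 60 mm clear of the board.
- The gripper was about 0.2 m up and open.
- I moved none of the bystanders as far as I saw, but took no final measurement of them.

The clamping force was only inferred from the push. I could not measure it once the block was withdrawn. The second stroke met only about 6 N where the first had reached 11 N, and the third met about 10 N there. So the wedge had settled between strokes, as expected.

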